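Rinse an aroma jar on the sprung jar rinser

TASK

Rinse out the upper of the two stacked white ceramic jars: first sanitise the rinser by giving the spray cap of the bottle clamped to its steel tray a full press and letting it spring back up. Then lift the upper jar off the stack, set it mouth-down as it stands, centred on the rinser's sprung star, and ease it down until the star is pressed all the way to its stop, without ramming it. Finish with the gripper still holding the jar upright there and the star fully pressed (it shuts off if let go), and leave the lower jar and everything else where they stand.

Things in the scene. Friction and masses are not known exactly. Their poses are not given: they have to be found in the camera images.
- rinser: Fixed stainless drip tray, 170 mm (its x) x 320 mm (its y) x 30 mm high, origin at the centre of its underside on the counter, turned only about the vertical. Towards its -y end, at y = -85 mm, is an open round well 106 mm across with the star in it; at y = +125 mm a white spray bottle is clamped on the tray. The slotted middle carries the nail brush.
- star_top (a point): Centre of the top face of the rinser's star: a grey plastic spider of six flat arms, 84 mm across, in the tray's well. It stands 38 mm above the counter when free and sinks with the star to 28 mm. A fixed steel jet 14 mm thick stands in the middle, its tip 33 mm above the counter, and goes up into the jar's mouth.
- star (a joint): Travel of the star in m: 0 free, grows as it is pressed straight down, 0.010 at its stop. Spring return: 5 N to start moving, 11 N at the stop; the weight of a jar alone does not move it.
- spray_cap_top (a point): Centre of the top face of the round white spray cap, 22 mm in diameter and 14 mm high, on the neck of the clamped bottle (52 mm in diameter); 186 mm above the counter when up. Pressed straight down from above.
- spray_cap (a joint): Travel of the spray cap in m: 0 up, 0.007 fully down. Spring return: 2.5 N to start, 7.5 N fully down.
- jar_upper: Upper jar of the stack: plain white ceramic cylinder, 58 mm in diameter, mouth-down, about 0.22 kg. Origin at the centre of its mouth rim, z axis up to its closed end: a shoulder 76 mm above the rim, then a foot 44 mm across up to 80 mm. Wall 4.5 mm. Its rim starts 76 mm above the counter, on the lower jar's shoulder, whose 4 mm high foot sits in its mouth (49 mm inside).
- jar_lower: Lower jar of the stack: the same jar, standing mouth-down on the counter; origin at the centre of its rim, z axis up.
- nail_brush: Bystander: bamboo nail brush, 95 mm (its x) x 38 x 28 mm, bristles up, lying on the tray between the star and the bottle; origin under its centre.
- comb: Bystander: white plastic comb, 170 mm (its y) x 38 x 4 mm, flat on the counter; origin under its centre.
- cork_jar: Bystander: wide white jar with a cork lid, 86 mm in diameter, 108 mm high; origin under its centre.
- cap_bottle: Bystander: loose white bottle with a plain screw cap, 52 mm in diameter, 135 mm high, at the far side; origin under its centre.
- sand_timer: Bystander: wood and glass sand timer, 60 mm in diameter, 120 mm high, at the far side; origin under its centre.
- soap_dish: Bystander: round dish, 100 mm across, with a bar of soap, 30 mm high; origin under its centre.
Not all that is in view belongs to the job. What is shaped like the jar_upper but red or yellow is not meant.

How it is judged:
By the outcome, as a careful person would: the job done as asked, in the order asked, and still so for the second after the job is handed in, while the arm keeps its last pose, push and grip.
It also fails if it takes over 54 s, if anything falls off the work surface, if the arm or the gripper's body presses on something with over 40 N, if the wrist force passes 120 N, or if a joint passes its speed limit or range.

ROBOT

A 6-joint arm with a two-finger parallel gripper is mounted at the origin on the work surface. World frame = base frame: x ahead of the robot, y to its left, z up, the work surface at z = 0. Lengths are in m, angles in degrees, forces in N, time in s.
With the tool pointing down it reaches from about 0.375 to 0.9 m from the base axis. Payload 3.1 kg.
Tool frame: the origin (TCP) lies on the centre line of the jaws, within the pads' length; the fingertips stand 17 mm ahead of it and the grasp point (between the pads) lies 2 mm behind it; z points along the fingers, y is the line along which they close (so a half turn about z gives the same grasp; the last joint's range is limited). The gripper opens to 87 mm and grips with 3 to 60 N. Pads are 19 mm wide; open, the fingers measure 117 mm over their backs; the gripper's body (75 mm by 190 mm) begins 51 mm behind the grasp point.
Start: joints at [-75.143, 30.224, 82.088, -0, 67.689, -10.227], TCP at [0.265, -0.566, 0.24] pointing down, gripper open.
Joint ranges: [-176.69, 176.69], [-43.24, 126.21], [12.49, 139.97], [-82, 262], [0, 151.66], [-163.58, 163.58]. Speed limits (degrees/s): [159.86, 159.86, 180, 180, 180, 180].

INTERFACE

Orientations are given as a 3x3 rotation matrix whose columns are the frame's x, y, z axes.
In Python, from rig import bot, imaging, finder gives the robot as it stands. The module is installed in compiled form; this text tells all that it offers.
- The arm moves only by the tool play_rows, never from a script. Its argument "motion" is a list that holds one entry, the list of rows, each a list of 6 numbers: the shift along the tool's x, y, z in m, then the turn, a rotation vector about the tool's x, y, z in degrees. In form: [[[dx, dy, dz, wx, wy, wz], ...]]. A call has 1 to 8 rows; each row is the pose to reach, as a shift and turn from the pose commanded when the call began, along the tool's axes at that moment; what a row does not reach only later rows make up. A row lasts 1/12 s, in which the tool goes at most 41.7 mm and 7.16 degrees, less where a joint would pass 70% of its speed; a pose out of reach is approached as far as the arm can. A call with a gripper value outside its range is refused whole. "fingers" is the finger opening in m, from 0 to 0.087, set as the call begins (left out, the last holds). The fingers move at their own pace and stop on an object; the grip force is fixed at half the most. Time passes only in rows, so rows that repeat a pose let the fingers close. It gives the time, the measured TCP pose, the force, the opening and the grip force at its end, in the units of the state.
- bot.read_state(): the state, without advancing time (a new reading comes with each control period).
- imaging.capture(name): name is "scene" or "top" or "wrist"; returns a dict with "frame" (480x640x3 uint8, red, green, blue), "camera_matrix" (3x3 intrinsics, pixels), "k1" (the pictures are not rectified: a ray, as slopes to the right and down, at radius r is drawn at 1 + k1 r^2 times it, then the intrinsics apply), "R" (3x3) and "t" (3): a world point X has camera coordinates R X + t. Camera axes: x right, y down, z forward; pixel columns grow to the right and rows downward; lengths in m; the calibration is good to about 2 mm. A picture is of the moment at which its call begins. There is no depth.
- bot.hand_in(): hands the job in; it is judged then, once.
Trained networks look in the newest picture that a camera, given by its name, has taken for a name from the list of things; names that differ only in an ending like _2 or _b are one class to them, and where a whole thing is asked for, a point or a joint stands for the part that bears it (a point fixed in the world has none). Each returns a list of dicts, best first, with "confidence" (0 to 1); they miss things now and then, are a little off and sometimes report something else, mostly with a low value. They report only what shows in the picture. A call takes as long as a camera call. They do not tell look-alikes from the thing itself.
- finder.recognise(camera, name): "at" ([x, y, z] in m, in world coordinates, good to about 4 mm: the middle of the surface that is visible of it).
- finder.outline_of(camera, name): "pixels" (480x640 bool, what is visible of it).
The state is a dict: "time_s": time; "joint_positions": joint angles; "qvel": joint speeds; "tau": joint torques, N m; "position": TCP position; "tcp_rot": TCP orientation; "force": force on the tool from outside, world axes, zero at the start; "moment": the same for the moment, N m; "opening": opening from 0.0 (shut) to 1.0 (fully open); "grasp_force": force on a finger pad.
Only numpy, scipy, OpenCV 4.12 (cv2) and the standard library are available. Lean on these libraries where they do the work, as an engineer would, in place of code of your own. Each camera call takes 0.05 s, during which the arm holds its last target. There are 200 camera calls.

## Working session

There is one attempt and no reset: what is moved stays moved. The work goes in short steps, Python scripts to look and compute and a tool call to move; the robot and the scene stay as the last step left them, time stands still between calls to the robot, and variables do not carry over. Pictures are saved under pics/ and viewed, at most 10 in all, crops included, and the job is handed in when it is done.

Besides the shell and the picture viewer there is one more tool, called after "Request:" as name(argument=value, ...), one argument or row to a line, values as JSON. play_rows: Moves the arm, as the interface text tells. Its arguments: {"type":"object","properties":{"motion":{"type":"array"},"fingers":{"type":"number"}},"required":["motion"]}

```bash
mkdir -p pics; cat > h.py <<'E'
import numpy as np, cv2
from rig import bot, imaging, finder
def save(c,name):
    cv2.imwrite('pics/'+name+'.png',c['frame'][:,:,::-1])
def ray(c,u,v):
    K=c['camera_matrix'];x,y=(u-K[0,2])/K[0,0],(v-K[1,2])/K[1,1]
    p=cv2.undistortPoints(np.array([[[u,v]]],float),K,np.array([c['k1'],0,0,0.]))[0,0]
    d=c['R'].T@np.array([p[0],p[1],1.]);o=-c['R'].T@c['t'];return o,d
def atz(c,u,v,z):
    o,d=ray(c,u,v);return o+d*(z-o[2])/d[2]
def proj(c,X):
    p=c['R']@np.array(X,float)+c['t'];s=p[:2]/p[2];s=s*(1+c['k1']*(s@s));K=c['camera_matrix']
    return np.array([K[0,0]*s[0]+K[0,2],K[1,1]*s[1]+K[1,2]])
E
python3 - <<'E'
from h import *
np.set_printoptions(precision=4,suppress=True)
s=bot.read_state();print(s)
for n in ['scene','top']:
    c=imaging.capture(n);save(c,n+'0')
    print(n,-c['R'].T@c['t'])
    for k in ['rinser','star_top','spray_cap_top','jar_upper','jar_lower','nail_brush','cork_jar','cap_bottle','soap_dish','sand_timer','comb']:
        print(k,[(np.round(d['at'],3),round(d['confidence'],2),proj(c,d['at']).round()) for d in finder.recognise(n,k)][:4])
E
```

```text
{'time_s': 0.0, 'joint_positions': array([-75.1427,  30.2762,  82.1565,  -0.0018,  67.6865, -10.2251]), 'qvel': array([ 0.0151,  0.0134, -0.0377, -0.0664,  0.0636, -0.0561]), 'tau': array([ -0.0001, -44.0042, -17.6597,   0.0634,   0.0583,  -0.0002]), 'position': array([ 0.2648, -0.5654,  0.2386]), 'tcp_rot': array([[ 0.9057,  0.4239, -0.0006],
       [ 0.4239, -0.9057,  0.002 ],
       [ 0.0003, -0.0021, -1.    ]]), 'force': array([ 0.0164, -0.129 ,  0.079 ]), 'moment': array([-0.036 , -0.004 ,  0.0108]), 'grasp_force': 0.0, 'opening': 1.0002044868246847}
scene [1.3332 0.2228 0.9677]
rinser [(array([0.518, 0.376, 0.142]), 0.68, array([486., 237.])), (array([0.594, 0.006, 0.024]), 0.61, array([313., 266.]))]
star_top [(array([ 0.55 , -0.081,  0.034]), 0.59, array([283., 243.]))]
spray_cap_top [(array([0.576, 0.131, 0.185]), 0.66, array([371., 222.]))]
jar_upper [(array([0.518, 0.375, 0.138]), 0.91, array([485., 238.])), (array([0.393, 0.421, 0.084]), 0.68, array([501., 219.])), (array([ 0.655, -0.384,  0.008]), 0.23, array([152., 259.]))]
jar_lower [(array([0.525, 0.38 , 0.041]), 0.68
[... 979 characters left out ...]
y([182., 305.]))]
jar_lower []
nail_brush [(array([0.551, 0.036, 0.056]), 0.72, array([320., 252.])), (array([ 0.746, -0.141,  0.095]), 0.71, array([388., 180.])), (array([ 0.657, -0.385,  0.003]), 0.59, array([470., 220.]))]
cork_jar [(array([ 0.518, -0.333,  0.11 ]), 0.64, array([460., 267.]))]
cap_bottle [(array([ 0.745, -0.139,  0.089]), 0.61, array([387., 181.])), (array([0.752, 0.156, 0.118]), 0.48, array([276., 173.])), (array([ 0.548, -0.077,  0.036]), 0.26, array([361., 255.]))]
soap_dish [(array([0.641, 0.353, 0.015]), 0.86, array([208., 218.]))]
sand_timer [(array([0.751, 0.158, 0.122]), 0.82, array([275., 173.]))]
comb [(array([ 0.659, -0.383,  0.001]), 0.6, array([470., 219.]))]
```

View pics/scene0.png

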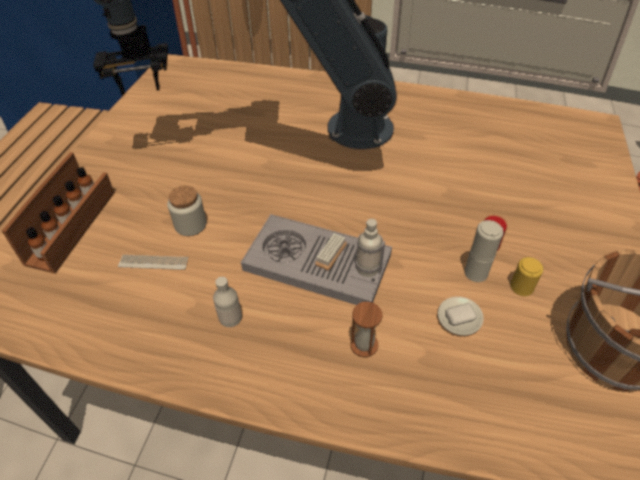

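View pics/top0.png

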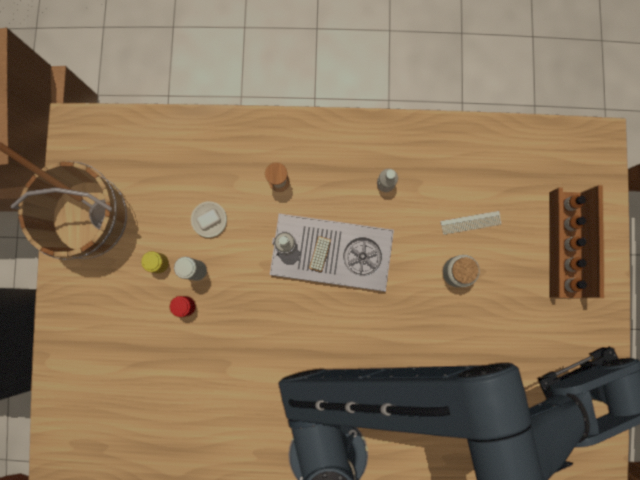

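Scene: the white stack is at (485,240), a red look-alike is behind it at (495,225) and a yellow one at (527,275). The rinser star is at (284,246) and the spray cap at (371,225). Top: the stack is at (187,267), red at (181,306), yellow at (153,262), star at (362,257) and cap at (284,240). The loose cap_bottle at (388,180) is not clamped. Only the white two-high stack fits the description, and only the bottle on the tray is the clamped one. I'll confirm both in an enlarged crop.

```bash
python3 - <<'E'
from h import *
np.set_printoptions(precision=4,suppress=True)
C={n:imaging.capture(n) for n in ['scene','top']}
def crop(n,u,v,w,h,f):
    im=C[n]['frame'][v-h//2:v+h//2,u-w//2:u+w//2,::-1]
    return cv2.resize(im,None,fx=f,fy=f,interpolation=cv2.INTER_CUBIC)
a=np.hstack([crop('scene',485,250,100,75,4),crop('scene',320,255,100*2,75*2,2)])
b=np.hstack([crop('top',180,275,100,75,4),crop('top',330,252,130,98,3)[:294,:390]][0:1]+[cv2.resize(crop('top',330,252,130,98,3),(400,300))])
cv2.imwrite('pics/crop1.png',np.vstack([a,b]))
# outlines: bounding + centroid
for n in C:
  for k in ['jar_upper','star_top','spray_cap_top','rinser']:
    for d in finder.outline_of(n,k)[:3]:
      ys,xs=np.nonzero(d['pixels']);print(n,k,round(d['confidence'],2),xs.mean().round(1),ys.mean().round(1),xs.min(),xs.max(),ys.min(),ys.max(),len(xs), cv2.minAreaRect(np.c_[xs,ys].astype(np.float32)))
E
```

```text
Traceback (most recent call last):
ValueError: all the input array dimensions except for the concatenation axis must match exactly, but along dimension 0, the array at index 0 has size 296 and the array at index 1 has size 300
```

```bash
python3 - <<'E'
from h import *
np.set_printoptions(precision=4,suppress=True)
C={n:imaging.capture(n) for n in ['scene','top']}
def crop(n,u,v,w,h):
    im=C[n]['frame'][v-h//2:v+h//2,u-w//2:u+w//2,::-1]
    return cv2.resize(im,(400,300),interpolation=cv2.INTER_CUBIC)
cv2.imwrite('pics/crop1.png',np.vstack([np.hstack([crop('scene',485,250,100,76),crop('scene',320,256,160,120)]),np.hstack([crop('top',180,274,100,76),crop('top',332,252,132,100)])]))
for n in C:
  for k in ['jar_upper','star_top','spray_cap_top','rinser']:
    for d in finder.outline_of(n,k)[:3]:
      ys,xs=np.nonzero(d['pixels']);print(n,k,round(d['confidence'],2),xs.mean().round(1),ys.mean().round(1),xs.min(),xs.max(),ys.min(),ys.max(),len(xs), cv2.minAreaRect(np.c_[xs,ys].astype(np.float32)))
E
```

```text
scene jar_upper 0.75 486.6 240.6 471 502 220 261 1018 ((486.5500183105469, 240.85000610351562), (27.51181411743164, 41.7420654296875), 18.434947967529297)
scene jar_upper 0.64 526.4 275.8 510 542 258 294 875 ((526.300048828125, 275.9000244140625), (25.491172790527344, 39.80200958251953), 26.56505012512207)
scene jar_upper 0.61 498.1 222.5 485 506 215 247 164 ((499.300048828125, 228.60003662109375), (32.64659118652344, 16.994115829467773), 63.43495178222656)
scene star_top 0.58 281.8 243.2 266 300 231 256 376 ((283.0, 243.5), (25.0, 34.0), 90.0)
scene rinser 0.93 318.8 259.1 241 391 214 304 8457 ((318.40997314453125, 248.69622802734375), (141.90817260742188, 88.17222595214844), 16.113418579101562)
top jar_upper 0.92 154.8 262.0 142 167 252 272 427 ((154.5, 262.0), (20.0, 25.0), 90.0)
top jar_upper 0.8 182.3 306.0 169 195 296 316 451 ((182.0, 306.0), (20.0, 26.0), 90.0)
top jar_upper 0.62 187.5 268.4 174 201 258 279 500 ((187.5, 268.5), (21.0, 27.0), 90.0)
top star_top 0.83 361.1 255.3 348 375 241 270 152 ((361.7500305175781, 256.2500305175781), (28.284271240234375, 26.16295051574707), 45.0)
top star_top 0.26 187.7 267.8 174 201 257 279 527 ((187.5, 268.0), (22.0, 27.0), 90.0)
top rinser 0.83 332.2 251.8 270 393 214 290 6806 ((330.75048828125, 252.13949584960938), (119.68963623046875, 63.65658950805664), 7.666804790496826)
```

View pics/crop1.png

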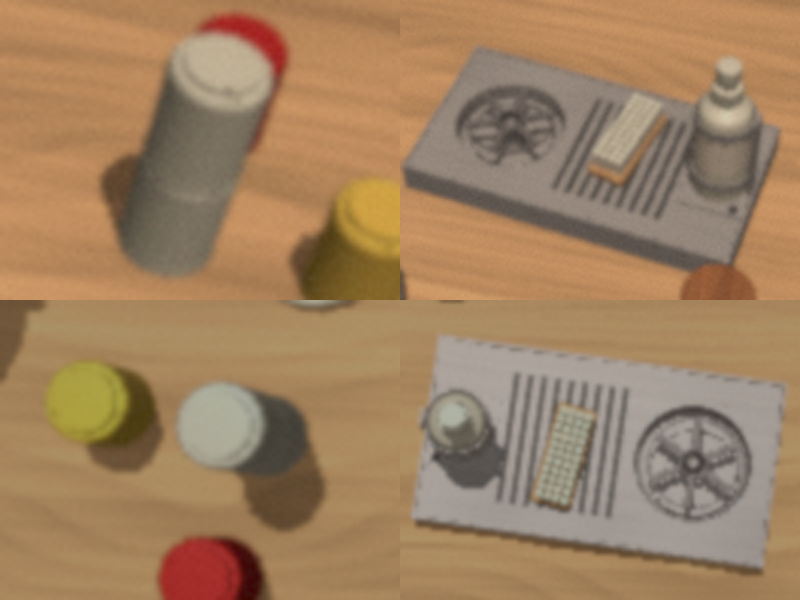

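The crop confirms it: the white two-high stack (seam visible) stands apart from the red and yellow single jars, and the bottle on the tray carries the spray cap. Next I compute positions from both views.

```bash
python3 - <<'E'
from h import *
np.set_printoptions(precision=4,suppress=True)
S=imaging.capture('scene');T=imaging.capture('top')
def tri(a,b):
    (o1,d1),(o2,d2)=ray(S,*a),ray(T,*b)
    A=np.c_[d1,-d2];k=np.linalg.lstsq(A,o2-o1,rcond=None)[0]
    return (o1+d1*k[0]+o2+d2*k[1])/2, np.linalg.norm(o1+d1*k[0]-o2-d2*k[1])
for n,a,b,z in [('jet',(284.8,242.8),(362.7,255.5),.033),('cap',(371.2,222.4),(283.5,240.6),.186),('jar',(492,229.5),(185,267.2),.156)]:
    print(n,tri(a,b),atz(S,*a,z),atz(T,*b,z))
q=[atz(T,266+x/3.03,202+y/3,.03) for x,y in [(40,35),(387,83),(362,270),(13,220)]]
q=np.array(q);print(q, np.linalg.norm(q-np.roll(q,1,0),axis=1))
c=q.mean(0);y=(q[0]+q[3]-q[1]-q[2])[:2];y/=np.linalg.norm(y);x=np.array([y[1],-y[0]])
print('centre',c,'y',y,np.degrees(np.arctan2(y[1],y[0])),'well',c[:2]-.085*y,'bottle',c[:2]+.125*y)
E
```

```text
jet (array([ 0.5461, -0.0791,  0.0319]), np.float64(0.004852768309088409)) [ 0.5465 -0.0763  0.033 ] [ 0.5467 -0.0814  0.033 ]
cap (array([0.5683, 0.1286, 0.176 ]), np.float64(0.002640335198301767)) [0.5778 0.131  0.186 ] [0.5677 0.1266 0.186 ]
jar (array([0.4955, 0.385 , 0.1438]), np.float64(0.008036283904404149)) [0.507  0.3866 0.156 ] [0.4951 0.378  0.156 ]
[[ 0.656   0.1516  0.03  ]
 [ 0.6206 -0.1654  0.03  ]
 [ 0.4488 -0.1462  0.03  ]
 [ 0.4851  0.1701  0.03  ]] [0.1719 0.319  0.1729 0.3184]
centre [0.5526 0.0025 0.03  ] y [0.1126 0.9936] 83.53217335922895 well [ 0.5431 -0.0819] bottle [0.5667 0.1267]
```

Request:
play_rows(
  motion=[
    [[0.015,-0.013,-0.005,0,0,0],[0.038,-0.033,-0.015,0,0,0],[0.063,-0.055,-0.025,0,0,0],[0.088,-0.077,-0.035,0,0,0],[0.113,-0.099,-0.045,0,0,0],[0.138,-0.121,-0.055,0,0,0],[0.163,-0.143,-0.06,0,0,0],[0.19,-0.167,-0.06,0,0,0]],
  ],
  fingers=0,
)

```text
time_s: 2.57
position: [0.3672, -0.3339, 0.3011]
tcp_rot: [[0.906, 0.423, 0.002], [0.423, -0.906, -0.003], [0.001, 0.004, -1.0]]
force: [0.7, -0.3, 0.6]
opening: 0.479
grasp_force: 0.0
```

Request:
play_rows(
  motion=[
    [[0.024,-0.021,0,0,0,0],[0.048,-0.042,0,0,0,0],[0.072,-0.063,0,0,0,0],[0.096,-0.084,0,0,0,0],[0.12,-0.105,0,0,0,0],[0.144,-0.126,0,0,0,0],[0.168,-0.147,0,0,0,0],[0.19,-0.167,0,0,0,0]],
  ],
)

```text
time_s: 3.23
position: [0.4681, -0.1007, 0.2998]
tcp_rot: [[0.906, 0.424, 0.001], [0.424, -0.906, -0.0], [0.001, 0.0, -1.0]]
force: [-0.3, -0.6, -0.8]
opening: 0.009
grasp_force: 0.0
```

Request:
play_rows(
  motion=[
    [[0.03,-0.027,0,0,0,0],[0.06,-0.054,0,0,0,0],[0.09,-0.08,0,0,0,0],[0.12,-0.107,0,0,0,0],[0.15,-0.133,0,0,0,0],[0.172,-0.153,0,0,0,0],[0.183,-0.162,0,0,0,0],[0.187,-0.166,0,0,0,0]],
  ],
)

```text
time_s: 3.9
position: [0.5672, 0.1292, 0.2994]
tcp_rot: [[0.904, 0.427, 0.001], [0.427, -0.904, 0.0], [0.001, 0.0, -1.0]]
force: [0.7, -0.4, 0.1]
opening: 0.007
grasp_force: 0.0
```

```bash
python3 - <<'E'
from h import *
np.set_printoptions(precision=4,suppress=True)
s=bot.read_state();print(s['position'],s['tcp_rot'],s['joint_positions'],s['force'],s['time_s'])
W=imaging.capture('wrist');save(W,'w1');print(-W['R'].T@W['t'],W['R'])
for X in [(0.5677,.1266,.186),(0.545,-.081,.033)]: print(proj(W,X))
for k in ['spray_cap_top','star_top']:print(k,[(np.round(d['at'],4),d['confidence']) for d in finder.recognise('wrist',k)])
E
```

```text
[0.5672 0.1292 0.2994] [[ 0.9044  0.4267  0.0005]
 [ 0.4267 -0.9044  0.0001]
 [ 0.0005  0.0001 -1.    ]] [ 1.8335 23.2083 84.3137  0.0047 72.4484 66.5757] [ 0.6913 -0.3652  0.1327] 3.9
[0.6278 0.1584 0.4444] [[ 0.4267 -0.9044  0.0007]
 [-0.8759 -0.4131  0.2494]
 [-0.2253 -0.107  -0.9684]]
[325.6827 243.2398]
[469.9827 297.8404]
spray_cap_top [(array([0.5759, 0.1298, 0.1882]), 0.84), (array([0.7435, 0.1559, 0.1225]), 0.23)]
star_top [(array([ 0.5656, -0.0795,  0.0348]), 0.58), (array([0.5887, 0.0663, 0.0357]), 0.21)]
```

View pics/w1.png

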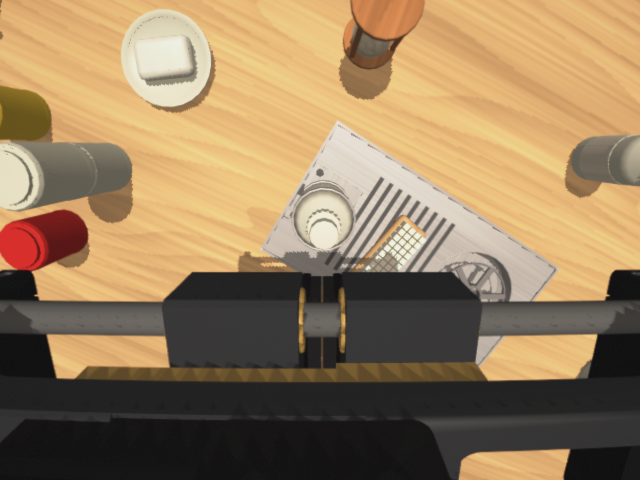

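Wrist view: cap top disc at about (323,233), partly visible star at (478,280), white stack at (15,175). I'll compute the cap position and compare it with the other views.

```bash
python3 - <<'E'
from h import *
np.set_printoptions(precision=4,suppress=True)
W=imaging.capture('wrist')
g=W['frame'][205:260,290:360].min(2);print(g.max())
m=(g>225).astype(np.uint8)
n,l,st,ce=cv2.connectedComponentsWithStats(m)
for i in range(1,n):
    if st[i,4]>100: print(st[i],ce[i]+[290,205],atz(W,*(ce[i]+[290,205]),.186))
f=W['camera_matrix'][0,0];print('expected diam px',22e-3*f/.26)
cv2.imwrite('pics/w2.png',cv2.resize(W['frame'][190:270,270:380,::-1],None,fx=5,fy=5,interpolation=cv2.INTER_CUBIC))
T=imaging.capture('top');save(T,'t2')
print([(d['at'],d['confidence']) for d in finder.recognise('top','spray_cap_top')])
E
```

```text
221
expected diam px 31.00899027590988
[]
```

View pics/w2.png

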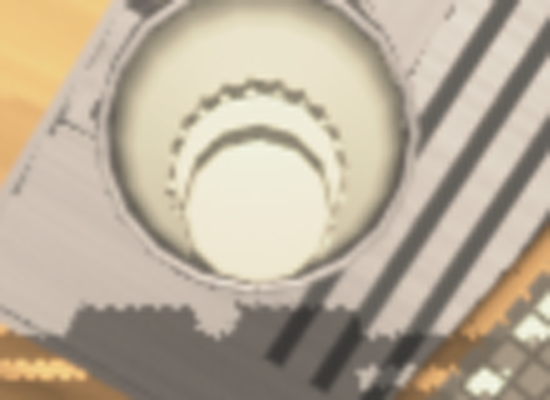

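The crop shows the cap's disc centred at full-frame pixel (321.6,232.2), 29 px across (about 31 expected).

```bash
python3 - <<'E'
from h import *
np.set_printoptions(precision=4,suppress=True)
W=imaging.capture('wrist');p=atz(W,321.6,232.2,.186);print(p)
s=bot.read_state();print(s['tcp_rot'].T@(np.array([*p[:2],.215])-s['position']), s['position'])
# top: cap without arm hiding? earlier picture estimate
S=imaging.capture('scene');
for q in [p,(0.5677,.1266,.186)]: print(proj(S,q))
E
```

```text
[0.5727 0.129  0.186 ]
[ 0.0073 -0.0003  0.0847] [0.5662 0.1257 0.2997]
[370.6952 220.5333]
[369.9912 218.6935]
```

Request:
play_rows(
  motion=[
    [[0.003,0,0.01,0,0,0],[0.0065,0,0.025,0,0,0],[0.0065,0,0.04,0,0,0],[0.0065,0,0.055,0,0,0],[0.0065,0,0.07,0,0,0],[0.0065,0,0.08,0,0,0],[0.0065,0,0.086,0,0,0],[0.0065,0,0.09,0,0,0]],
  ],
)

```text
time_s: 4.97
position: [0.5721, 0.1297, 0.2085]
tcp_rot: [[0.906, 0.424, -0.001], [0.424, -0.906, -0.0], [-0.001, -0.001, -1.0]]
force: [-0.1, 0.2, -0.2]
opening: 0.009
grasp_force: 0.0
```

Request:
play_rows(
  motion=[
    [[0,0,0.001,0,0,0],[0,0,0.003,0,0,0],[0,0,0.005,0,0,0],[0,0,0.007,0,0,0],[0,0,0.008,0,0,0],[0,0,0.009,0,0,0],[0,0,0.01,0,0,0],[0,0,0.01,0,0,0]],
  ],
)

```text
time_s: 5.63
position: [0.5729, 0.13, 0.2002]
tcp_rot: [[0.906, 0.424, 0.002], [0.424, -0.906, 0.0], [0.001, 0.001, -1.0]]
force: [-0.6, 0.6, 3.9]
opening: 0.006
grasp_force: 2.3
```

Request:
play_rows(
  motion=[
    [[0,0,0.001,0,0,0],[0,0,0.002,0,0,0],[0,0,0.003,0,0,0],[0,0,0.004,0,0,0],[0,0,0.005,0,0,0],[0,0,0.005,0,0,0]],
  ],
)

```text
time_s: 6.13
position: [0.573, 0.13, 0.1963]
tcp_rot: [[0.906, 0.424, 0.002], [0.424, -0.906, -0.0], [0.002, 0.001, -1.0]]
force: [-2.3, 0.2, 11.6]
opening: 0.005
grasp_force: 5.9
```

Request:
play_rows(
  motion=[
    [[0,0,0.001,0,0,0],[0,0,0.002,0,0,0],[0,0,0.002,0,0,0]],
  ],
)

```text
time_s: 6.38
position: [0.573, 0.13, 0.1962]
tcp_rot: [[0.906, 0.424, 0.003], [0.424, -0.906, -0.0], [0.002, 0.001, -1.0]]
force: [-5.9, -1.0, 21.6]
opening: 0.005
grasp_force: 10.6
```

The cap bottomed out: z stopped at 0.196 with 21 N against a 7.5 N spring. Now I retract, open the fingers, and move over to view the stack.

Request:
play_rows(
  motion=[
    [[0,0,-0.004,0,0,0],[0,0,-0.01,0,0,0],[0,0,-0.02,0,0,0],[0,0,-0.035,0,0,0],[0,0,-0.055,0,0,0],[0,0,-0.08,0,0,0],[0,0,-0.1,0,0,0],[0,0,-0.107,0,0,0]],
  ],
)

```text
time_s: 7.05
position: [0.5737, 0.1301, 0.3025]
tcp_rot: [[0.906, 0.424, 0.005], [0.424, -0.906, 0.0], [0.004, 0.002, -1.0]]
force: [0.7, 1.1, -0.4]
opening: 0.008
grasp_force: 0.0
```

Request:
play_rows(
  motion=[
    [[0.001,-0.02,0,0,0,0],[0.004,-0.055,0,0,0,0],[0.008,-0.09,0,0,0,0],[0.012,-0.13,0,0,0,0],[0.016,-0.17,0,0,0,0],[0.018,-0.21,0,0,0,0],[0.02,-0.242,0,0,0,0],[0.02,-0.257,0,0,0,0]],
  ],
  fingers=0.087,
)

```text
time_s: 7.72
position: [0.4788, 0.3746, 0.2982]
tcp_rot: [[0.904, 0.427, -0.003], [0.427, -0.904, 0.0], [-0.003, -0.002, -1.0]]
force: [-0.5, -0.2, -0.1]
opening: 0.531
grasp_force: 0.0
```

Request:
play_rows(
  motion=[
    [[0,0,0,0,0,0],[0,0,0,0,0,0],[0,0,0,0,0,0],[0,0,0,0,0,0]],
  ],
)

```text
time_s: 8.05
position: [0.4821, 0.3699, 0.2991]
tcp_rot: [[0.906, 0.422, -0.001], [0.422, -0.906, -0.001], [-0.001, 0.001, -1.0]]
force: [-0.1, 0.4, 0.3]
opening: 0.833
grasp_force: 0.0
```

```bash
python3 - <<'E'
from h import *
np.set_printoptions(precision=4,suppress=True)
W=imaging.capture('wrist');s=bot.read_state();print(s['position'],s['tcp_rot'],s['time_s'],s['opening'])
save(W,'w3')
print([(d['at'],proj(W,d['at']),d['confidence']) for d in finder.recognise('wrist','jar_upper')])
S=imaging.capture('scene');cap=finder.recognise('scene','spray_cap_top');print([(d['at'],d['confidence']) for d in cap])
E
```

```text
[0.4822 0.3698 0.2992] [[ 0.9065  0.4222 -0.0005]
 [ 0.4222 -0.9065 -0.0007]
 [-0.0008  0.0004 -1.    ]] 8.1 0.8785560509233986
[([0.4103, 0.407, 0.0776], array([260.8417, 261.6628]), 0.84), ([0.5011, 0.3853, 0.1568], array([314.4482, 203.7726]), 0.66), ([0.5172, 0.4865, 0.0759], array([228.1598, 132.6892]), 0.57)]
[([0.5783, 0.1314, 0.1872], 0.61)]
```

View pics/w3.png

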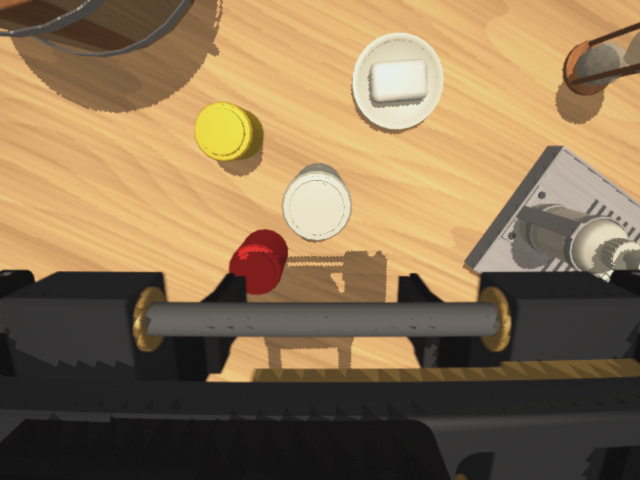

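Wrist view: white jar top centred near (317,207) with the red jar at (258,262) and the yellow one at (225,131), both lower and clear of the fingers. I'll measure its centre with a circle fit.

```bash
python3 - <<'E'
from h import *
np.set_printoptions(precision=4,suppress=True)
W=imaging.capture('wrist');s=bot.read_state();print(s['position'],s['opening'],s['force'])
for d in finder.outline_of('wrist','jar_upper'):
    ys,xs=np.nonzero(d['pixels']);print(d['confidence'],xs.min(),xs.max(),ys.min(),ys.max())
f=W['frame'].astype(int);m=((f[:,:,2]>120)&(abs(f[:,:,0]-f[:,:,2])<60)).astype(np.uint8)[150:260,260:380]
n,l,st,ce=cv2.connectedComponentsWithStats(m);i=1+np.argmax(st[1:,4]);print(st[i],ce[i]+[260,150])
g=cv2.GaussianBlur(cv2.cvtColor(W['frame'],cv2.COLOR_RGB2GRAY),(3,3),0)[150:260,260:380]
h=cv2.HoughCircles(g,cv2.HOUGH_GRADIENT,1.0,5,param1=80,param2=15,minRadius=20,maxRadius=40);print(h[0,:4]+[260,150,0])
for p,z in [((317,207),.156),((317,206),.152),((317,207),.152)]:
    X=atz(W,*p,z);print(X,s['tcp_rot'].T@(X-s['position']))
E
```

```text
[0.4821 0.3704 0.2996] 0.9798457145429162 [0.4004 0.2257 0.2872]
0.93 229 286 229 295
0.72 281 352 167 240
0.52 626 639 249 269
[  22   21   70   70 3763] [316.8158 205.435 ]
[[316.5 206.5  32.7]
 [312.5 210.5  30.5]
 [319.5 202.5  37.2]
 [311.5 204.5  30.5]]
[0.4996 0.3828 0.156 ] [ 0.0211 -0.0038  0.1436]
[0.4998 0.3829 0.152 ] [ 0.0213 -0.0038  0.1476]
[0.499  0.3825 0.152 ] [ 0.0204 -0.0038  0.1476]
```

Request:
play_rows(
  motion=[
    [[0.01,-0.002,0.005,0,0,0],[0.0207,-0.0038,0.02,0,0,0],[0.0207,-0.0038,0.05,0,0,0],[0.0207,-0.0038,0.08,0,0,0],[0.0207,-0.0038,0.1,0,0,0],[0.0207,-0.0038,0.11,0,0,0],[0.0207,-0.0038,0.115,0,0,0],[0.0207,-0.0038,0.118,0,0,0]],
  ],
)

```text
time_s: 9.02
position: [0.4992, 0.3837, 0.1811]
tcp_rot: [[0.906, 0.424, 0.0], [0.424, -0.906, 0.0], [0.0, -0.0, -1.0]]
force: [0.8, -0.2, 1.1]
opening: 1.001
grasp_force: 0.0
```

Request:
play_rows(
  motion=[
    [[0,0,0.01,0,0,0],[0,0,0.02,0,0,0],[0,0,0.03,0,0,0],[0,0,0.04,0,0,0],[0,0,0.05,0,0,0],[0,0,0.058,0,0,0],[0,0,0.063,0,0,0],[0,0,0.063,0,0,0]],
  ],
)

```text
time_s: 9.68
position: [0.4979, 0.383, 0.1169]
tcp_rot: [[0.906, 0.424, -0.003], [0.424, -0.906, -0.001], [-0.003, 0.0, -1.0]]
force: [0.4, -0.3, -0.4]
opening: 1.0
grasp_force: 0.0
```

```bash
python3 - <<'E'
from h import *
np.set_printoptions(precision=4,suppress=True)
W=imaging.capture('wrist');s=bot.read_state();print(s['position'],s['opening'],s['force'],s['time_s'])
save(W,'w4')
for X in [s['position']+s['tcp_rot']@np.array([0,k,0]) for k in (-.0435,0,.0435)]: print(proj(W,X))
X=s['position'].copy();X[2]=.156;print('top under axis',proj(W,X),[proj(W,X+s['tcp_rot'][:,1]*k) for k in (-.022,.022)])
E
```

```text
[0.4984 0.3832 0.1177] 0.9955835742417746 [-0.4117 -0.5815 -0.3596] 9.7333
[221.076 308.355]
[322.5287 308.5721]
[423.9305 308.2782]
top under axis [322.8866 358.6464] [array([255.7459, 358.4844]), array([390.0015, 358.4152])]
```

View pics/w4.png

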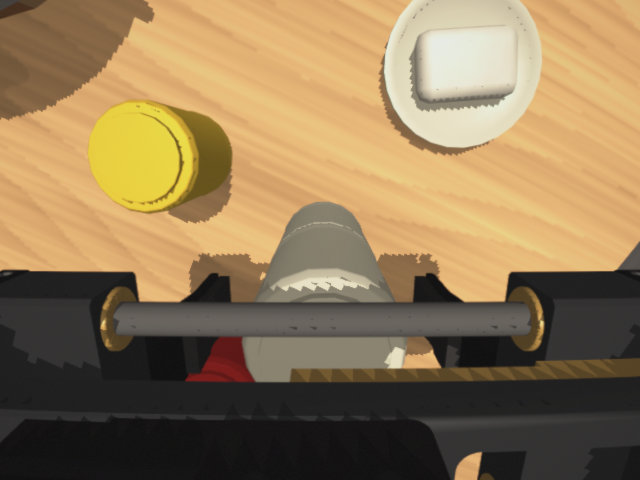

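The wrist view shows the jar between the jaws with edges at columns 243 and 405, so its centre at 324 matches the jaw centre at 323. Closing now.

Request:
play_rows(
  motion=[
    [[0,0,0,0,0,0],[0,0,0,0,0,0],[0,0,0,0,0,0],[0,0,0,0,0,0],[0,0,0,0,0,0],[0,0,0,0,0,0]],
  ],
  fingers=0.061,
)

```text
time_s: 10.23
position: [0.4988, 0.3835, 0.1188]
tcp_rot: [[0.906, 0.424, 0.0], [0.424, -0.906, 0.0], [0.0, -0.0, -1.0]]
force: [0.3, 0.6, 0.7]
opening: 0.717
grasp_force: 0.0
```

Request:
play_rows(
  motion=[
    [[0,0,0,0,0,0],[0,0,0,0,0,0],[0,0,0,0,0,0],[0,0,0,0,0,0]],
  ],
  fingers=0.04,
)

```text
time_s: 10.57
position: [0.4989, 0.3834, 0.1187]
tcp_rot: [[0.906, 0.424, 0.0], [0.424, -0.906, 0.0], [0.0, 0.0, -1.0]]
force: [-0.1, -0.4, 1.2]
opening: 0.665
grasp_force: 30.0
```

Gripped: opening 57.9 mm, 30 N. Next I lift straight up, then go to a view point near the star.

Request:
play_rows(
  motion=[
    [[0,0,-0.002,0,0,0],[0,0,-0.006,0,0,0],[0,0,-0.012,0,0,0],[0,0,-0.025,0,0,0],[0,0,-0.045,0,0,0],[0,0,-0.065,0,0,0],[0,0,-0.085,0,0,0],[0,0,-0.105,0,0,0]],
  ],
)

```text
time_s: 11.23
position: [0.4983, 0.3834, 0.2247]
tcp_rot: [[0.906, 0.424, -0.001], [0.424, -0.906, -0.0], [-0.001, -0.0, -1.0]]
force: [0.8, 0.9, -2.0]
opening: 0.67
grasp_force: 30.0
```

Request:
play_rows(
  motion=[
    [[0,0,-0.02,0,0,0],[0,0,-0.035,0,0,0],[0,0,-0.043,0,0,0],[0,0,-0.045,0,0,0]],
  ],
)

```text
time_s: 11.57
position: [0.4993, 0.3839, 0.2706]
tcp_rot: [[0.906, 0.424, 0.003], [0.424, -0.906, 0.002], [0.004, -0.0, -1.0]]
force: [0.7, 0.4, -2.6]
opening: 0.663
grasp_force: 30.0
```

Request:
play_rows(
  motion=[
    [[-0.005,0.009,0,0,0,0],[-0.015,0.026,0,0,0,0],[-0.03,0.052,0,0,0,0],[-0.048,0.083,0,0,0,0],[-0.066,0.114,0,0,0,0],[-0.084,0.145,0,0,0,0],[-0.102,0.177,0,0,0,0],[-0.12,0.208,0,0,0,0]],
  ],
)

```text
time_s: 12.23
position: [0.4763, 0.1419, 0.2671]
tcp_rot: [[0.906, 0.424, -0.003], [0.424, -0.906, -0.001], [-0.003, -0.001, -1.0]]
force: [0.9, -0.4, -2.9]
opening: 0.663
grasp_force: 30.0
```

Request:
play_rows(
  motion=[
    [[-0.018,0.031,0,0,0,0],[-0.036,0.062,0,0,0,0],[-0.054,0.093,0,0,0,0],[-0.072,0.124,0,0,0,0],[-0.09,0.155,0,0,0,0],[-0.108,0.187,0,0,0,0],[-0.122,0.211,0,0,0,0],[-0.13,0.225,0,0,0,0]],
  ],
)

```text
time_s: 12.9
position: [0.4543, -0.1179, 0.2674]
tcp_rot: [[0.907, 0.421, -0.002], [0.421, -0.907, -0.0], [-0.002, -0.001, -1.0]]
force: [1.1, 0.2, -1.7]
opening: 0.666
grasp_force: 30.0
```

Request:
play_rows(
  motion=[
    [[-0.003,0.006,0,0,0,0],[-0.004,0.007,0,0,0,0],[-0.004,0.007,0,0,0,0],[-0.004,0.007,0,0,0,0]],
  ],
)

```text
time_s: 13.23
position: [0.4546, -0.1215, 0.268]
tcp_rot: [[0.905, 0.425, -0.001], [0.425, -0.905, 0.001], [-0.001, -0.002, -1.0]]
force: [-0.1, -0.2, -1.9]
opening: 0.666
grasp_force: 30.0
```

```bash
python3 - <<'E'
from h import *
np.set_printoptions(precision=4,suppress=True)
W=imaging.capture('wrist');s=bot.read_state();print(s['position'],s['opening'],s['force'],s['grasp_force'],s['time_s'])
c=proj(W,(.547,-.079,.033));print(c)
for d in finder.recognise('wrist','star_top'):print(d['at'],d['confidence'])
u,v=c.astype(int);a=W['frame'][max(v-75,0):v+75,u-100:u+100,::-1]
S=imaging.capture('scene');T=imaging.capture('top')
for n in ['scene','top']:print(n,[(d['at'],d['confidence']) for k in ['jar_upper','jar_lower'] for d in finder.recognise(n,k)])
P=[cv2.resize(a,(400,300)),cv2.resize(W['frame'][:,:,::-1],(400,300)),cv2.resize(S['frame'][150:300,420:620,::-1],(400,300)),cv2.resize(T['frame'][200:350,300:500,::-1],(400,300))]
cv2.imwrite('pics/m5.png',np.vstack([np.hstack(P[:2]),np.hstack(P[2:])]));print(u-100,v-75)
E
```

```text
[ 0.4548 -0.1214  0.2682] 0.6660088627438402 [-0.575  -0.6608 -2.4221] 29.988360775096226 13.2833
[323.1224 111.2773]
[0.5543, -0.0766, 0.0373] 0.98
[0.5512, 0.0319, 0.0577] 0.46
scene [([0.5336, 0.4855, 0.0646], 0.74), ([0.4718, -0.1167, 0.281], 0.7), ([0.4189, 0.4082, 0.0656], 0.58), ([0.5202, 0.3811, 0.0627], 0.55)]
top [([0.4005, 0.3972, 0.0753], 0.84), ([0.5152, 0.4805, 0.0734], 0.75), ([0.5481, -0.0785, 0.0361], 0.66), ([0.5017, 0.3755, 0.077], 0.73)]
223 36
```

View pics/m5.png

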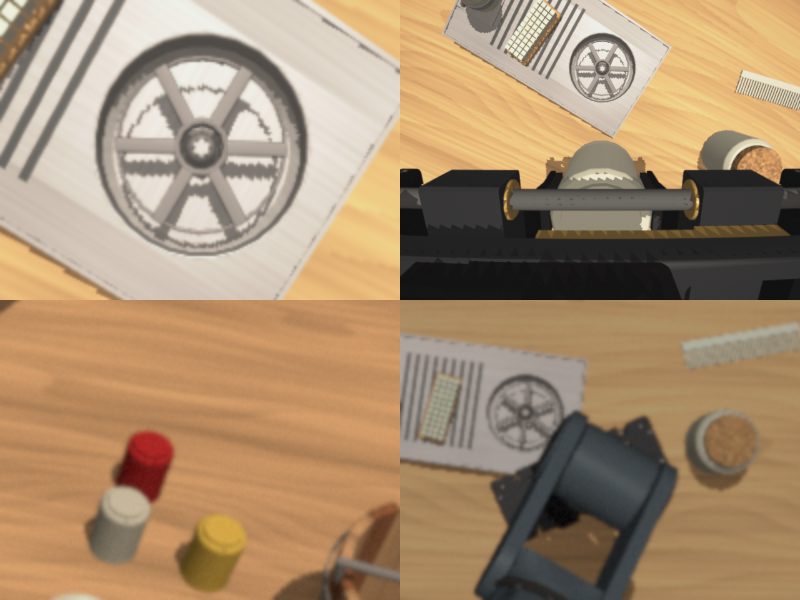

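The jar is held, the lower jar still stands, and the star hub is at wrist pixel (323.5,109). I'll turn that into a move.

```bash
python3 - <<'E'
from h import *
np.set_printoptions(precision=4,suppress=True)
W=imaging.capture('wrist');s=bot.read_state();print(s['position'])
for p,z in [((323.5,109),.033),((324.2,108.5),.03)]:
    X=atz(W,*p,z);print(X,s['tcp_rot'].T@(X-s['position']))
S=imaging.capture('scene');T=imaging.capture('top')
for X in [(.549,-.078,.033)]:print(proj(S,X),proj(T,X))
E
```

```text
[ 0.4553 -0.1225  0.2686]
[ 0.5502 -0.0795  0.033 ] [0.1042 0.0014 0.2356]
[ 0.5512 -0.0799  0.03  ] [0.1049 0.0021 0.2386]
[283.8402 243.4156] [361.4957 254.6213]
```

Request:
play_rows(
  motion=[
    [[0.008,0,0,0,0,0],[0.025,0.001,0,0,0,0],[0.045,0.0015,0,0,0,0],[0.065,0.0015,0,0,0,0],[0.085,0.0015,0.005,0,0,0],[0.098,0.0015,0.02,0,0,0],[0.1035,0.0015,0.04,0,0,0],[0.1035,0.0015,0.065,0,0,0]],
  ],
)

```text
time_s: 14.45
position: [0.553, -0.0798, 0.2041]
tcp_rot: [[0.905, 0.425, 0.006], [0.425, -0.905, -0.001], [0.005, 0.004, -1.0]]
force: [0.4, -0.5, -3.2]
opening: 0.661
grasp_force: 30.0
```

Request:
play_rows(
  motion=[
    [[0,0,0.025,0,0,0],[0,0,0.045,0,0,0],[0,0,0.065,0,0,0],[0,0,0.08,0,0,0],[0,0,0.092,0,0,0],[0,0,0.1,0,0,0],[0,0,0.104,0,0,0],[0,0,0.106,0,0,0]],
  ],
)

```text
time_s: 15.12
position: [0.5499, -0.0802, 0.097]
tcp_rot: [[0.906, 0.424, -0.0], [0.424, -0.906, 0.0], [-0.0, -0.0, -1.0]]
force: [-0.9, 0.4, -2.0]
opening: 0.666
grasp_force: 30.0
```

```bash
python3 - <<'E'
from h import *
np.set_printoptions(precision=4,suppress=True)
W=imaging.capture('wrist');s=bot.read_state();print(s['position'],s['tcp_rot'][:,2],s['opening'],s['force'],s['grasp_force'],s['time_s'])
S=imaging.capture('scene')
p=s['position']
for z in (.054,.130,.134):print(z,proj(S,[*p[:2],z]).round(1))
for d in finder.outline_of('scene','jar_upper')[:4]:
    ys,xs=np.nonzero(d['pixels']);print(d['confidence'],xs.mean(),ys.mean(),xs.min(),xs.max(),ys.min(),ys.max())
a=cv2.resize(W['frame'][150:330,160:480,::-1],(800,300)) if 0 else cv2.resize(W['frame'][:,:,::-1],(400,300))
u,v=proj(S,[*p[:2],.054]).astype(int);print(u-50,v-50)
b=cv2.resize(S['frame'][v-50:v+25,u-50:u+50,::-1],(800,600),interpolation=cv2.INTER_CUBIC)
b[:180,:240]=cv2.resize(W['frame'][:,:,::-1],(240,180),interpolation=cv2.INTER_AREA)
cv2.imwrite('pics/m6.png',b)
E
```

```text
[ 0.5499 -0.0802  0.0972] [-0.      0.0001 -1.    ] 0.6646909471626941 [ 0.2253 -0.0715 -2.5008] 29.988254428390064 15.1667
0.054 [282.3 237.6]
0.13 [280.2 215.1]
0.134 [280.1 213.8]
0.86 281.03469640644363 228.5836431226766 268 293 208 247
0.85 526.3210010881393 276.6626768226333 510 542 258 296
0.39 186.0237483953787 210.6219512195122 166 206 185 235
0.27 286.496062992126 247.82677165354332 267 300 238 255
232 187
```

View pics/m6.png

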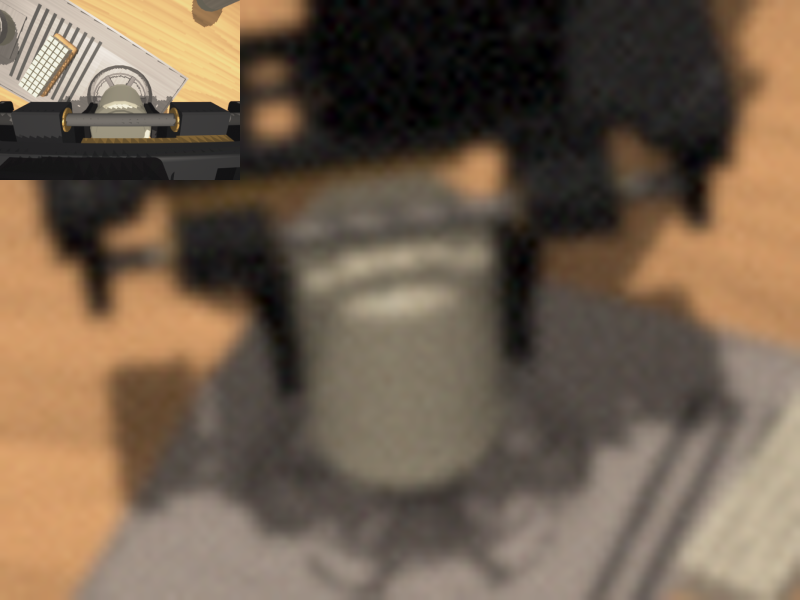

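Jar hangs about 16 mm above the star and roughly over it (rim at scene ≈(283,247), well around it). I'll check the centring with projected overlays of the well and jar at the TCP axis, using the last picture.

```bash
python3 - <<'E'
from h import *
W=imaging.capture('wrist');S=imaging.capture('scene');s=bot.read_state();p=s['position']
def panel(cam,img,u,v,w,h,circs,W_,H_):
    f=W_/w;a=cv2.resize(img[v:v+h,u:u+w],(W_,H_),interpolation=cv2.INTER_CUBIC)
    for r,z,col in circs:
        q=np.array([proj(cam,[p[0]+r*np.cos(t),p[1]+r*np.sin(t),z]) for t in np.linspace(0,6.2832,73)])
        q=((q+.5-[u,v])*f-.5);cv2.polylines(a,[np.round(q*8).astype(np.int32)],True,col,1,cv2.LINE_AA,3)
    return a
well=[(.053,.03,(0,0,255)),(.007,.033,(255,0,0))];jar=[(.029,.054,(0,255,0)),(.029,.130,(0,255,0))]
s0=cv2.imread('pics/scene0.png')
A=panel(W,W['frame'][:,:,::-1].copy(),212,150,220,165,well+jar[:1],800,600)[:300]
B=panel(S,s0,244,210,80,60,well,400,300);C=panel(S,S['frame'][:,:,::-1].copy(),244,200,80,60,jar,400,300)
cv2.imwrite('pics/m7.png',np.vstack([A,np.hstack([B,C])]))
E
```

View pics/m7.png

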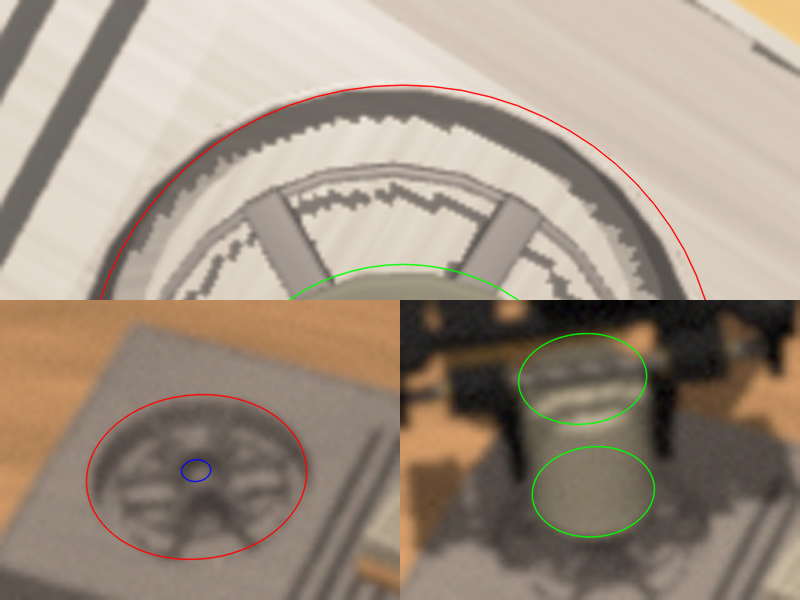

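Overlays agree within about 1–2 mm: relative to the jar, the well centre lies about 1.3 mm towards −tool y in both views. I'll correct that and ease down.

Request:
play_rows(
  motion=[
    [[0,-0.0007,0.002,0,0,0],[0,-0.0013,0.005,0,0,0],[0,-0.0013,0.008,0,0,0],[0,-0.0013,0.01,0,0,0],[0,-0.0013,0.012,0,0,0],[0,-0.0013,0.013,0,0,0],[0,-0.0013,0.014,0,0,0],[0,-0.0013,0.014,0,0,0]],
  ],
)

```text
time_s: 16.03
position: [0.5489, -0.0791, 0.0833]
tcp_rot: [[0.906, 0.424, -0.0], [0.424, -0.906, 0.0], [-0.0, -0.0, -1.0]]
force: [1.0, 0.4, -3.4]
opening: 0.665
grasp_force: 30.0
```

Request:
play_rows(
  motion=[
    [[0,0,0.0007,0,0,0],[0,0,0.0014,0,0,0],[0,0,0.0021,0,0,0],[0,0,0.0028,0,0,0],[0,0,0.0035,0,0,0],[0,0,0.0042,0,0,0],[0,0,0.005,0,0,0],[0,0,0.005,0,0,0]],
  ],
)

```text
time_s: 16.7
position: [0.5491, -0.0791, 0.0789]
tcp_rot: [[0.906, 0.424, 0.0], [0.424, -0.906, -0.0], [0.0, 0.0, -1.0]]
force: [-1.0, 0.3, 4.1]
opening: 0.668
grasp_force: 30.0
```

Request:
play_rows(
  motion=[
    [[0,0,0.0007,0,0,0],[0,0,0.0014,0,0,0],[0,0,0.0021,0,0,0],[0,0,0.0028,0,0,0],[0,0,0.0035,0,0,0],[0,0,0.004,0,0,0],[0,0,0.004,0,0,0],[0,0,0.004,0,0,0]],
  ],
)

```text
time_s: 17.37
position: [0.5491, -0.0791, 0.0747]
tcp_rot: [[0.906, 0.424, 0.0], [0.424, -0.906, -0.0], [0.0, 0.0, -1.0]]
force: [-1.6, 0.0, 5.3]
opening: 0.664
grasp_force: 30.0
```

Request:
play_rows(
  motion=[
    [[0,0,0.0007,0,0,0],[0,0,0.0014,0,0,0],[0,0,0.0021,0,0,0],[0,0,0.0026,0,0,0],[0,0,0.003,0,0,0],[0,0,0.003,0,0,0]],
  ],
)

```text
time_s: 17.87
position: [0.5491, -0.0791, 0.0719]
tcp_rot: [[0.906, 0.424, 0.0], [0.424, -0.906, -0.0], [0.0, 0.0, -1.0]]
force: [-2.6, 0.3, 7.5]
opening: 0.667
grasp_force: 30.0
```

Request:
play_rows(
  motion=[
    [[0,0,0.0004,0,0,0],[0,0,0.0008,0,0,0],[0,0,0.0012,0,0,0],[0,0,0.0012,0,0,0],[0,0,0.0012,0,0,0]],
  ],
)

```text
time_s: 18.28
position: [0.5491, -0.0791, 0.0709]
tcp_rot: [[0.906, 0.424, 0.0], [0.424, -0.906, -0.0], [0.0, 0.0, -1.0]]
force: [-1.4, 1.0, 8.5]
opening: 0.667
grasp_force: 30.0
```

Request:
play_rows(
  motion=[
    [[0,0,0.0004,0,0,0],[0,0,0.0008,0,0,0],[0,0,0.001,0,0,0],[0,0,0.001,0,0,0],[0,0,0.001,0,0,0]],
  ],
)

```text
time_s: 18.7
position: [0.5492, -0.0791, 0.0705]
tcp_rot: [[0.906, 0.424, 0.001], [0.424, -0.906, -0.0], [0.0, 0.0, -1.0]]
force: [-3.2, 1.5, 12.5]
opening: 0.662
grasp_force: 30.0
```

Request:
play_rows(
  motion=[
    [[0,0,0.0004,0,0,0],[0,0,0.0008,0,0,0],[0,0,0.001,0,0,0],[0,0,0.001,0,0,0],[0,0,0.001,0,0,0]],
  ],
)

```text
time_s: 19.12
position: [0.5492, -0.0791, 0.0704]
tcp_rot: [[0.906, 0.424, 0.001], [0.424, -0.906, -0.0], [0.001, 0.001, -1.0]]
force: [-3.7, 1.3, 19.6]
opening: 0.665
grasp_force: 30.0
```

The star is at its stop: z has stalled at 0.0704 and the force is rising past the 11 N spring. I'll do a short hold and check, then hand in.

Request:
play_rows(
  motion=[
    [[0,0,0,0,0,0],[0,0,0,0,0,0],[0,0,0,0,0,0],[0,0,0,0,0,0],[0,0,0,0,0,0],[0,0,0,0,0,0]],
  ],
)

```text
time_s: 19.62
position: [0.5492, -0.0791, 0.0704]
tcp_rot: [[0.906, 0.424, 0.001], [0.424, -0.906, -0.0], [0.001, 0.001, -1.0]]
force: [-4.1, 1.6, 17.5]
opening: 0.666
grasp_force: 30.0
```

```bash
python3 - <<'E'
from h import *
np.set_printoptions(precision=4,suppress=True)
s=bot.read_state();print(s['position'],s['force'],s['opening'],s['grasp_force'])
S=imaging.capture('scene');p=s['position']
for z in (.028,.104):
    print(z,proj(S,[*p[:2],z]).round(1))
for k in ['jar_upper','jar_lower','spray_cap_top','nail_brush']:
  print(k,[(np.round(d['at'],3),round(d['confidence'],2)) for d in finder.recognise('scene',k)])
if abs(p[2]-.0704)<.001 and s['force'][2]>11: print(bot.hand_in())
E
```

```text
[ 0.5492 -0.0791  0.0704] [-4.0751  1.6466 17.4599] 0.6661264428506825 29.98668021224148
0.028 [283.5 244.8]
0.104 [281.5 222.9]
jar_upper [(array([0.413, 0.407, 0.066]), 0.97), (array([0.534, 0.488, 0.064]), 0.9), (array([ 0.566, -0.076,  0.085]), 0.79)]
jar_lower [(array([0.521, 0.379, 0.064]), 0.63)]
spray_cap_top [(array([0.578, 0.13 , 0.189]), 0.57)]
nail_brush [(array([0.561, 0.041, 0.057]), 0.98)]
the job is handed in; nothing more can be done
None
```

The job is handed in: the spray cap was fully pressed and sprang back up, and the upper jar is held upright on the star, pressed to its stop. It is centred to about 1–2 mm by the camera overlays, with about 17 N at the wrist. The lower jar and nail brush are still where they stood.

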